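# Space the joint and hold the blue tile flush

## Task

On the kitchen worktop lies a small tiling panel whose blue middle tile stands proud on a springy bed. Take the red spacer from its wooden stand and, without forcing it, stand it upright and fully down in the one gap around the blue tile that is wide enough for it, about midway along that gap; leave the yellow spacer and everything else where they are. Then let go of the spacer, press the blue tile down with the fingertips, firmly but not hard, until it is flush with its neighbours, and finish while still holding it down.

Things in the scene. Friction and masses are not known exactly. Their poses are not given: they have to be found in the camera images.
- panel: tiling panel, fixed: plywood 230 x 230 x 12 mm, origin at the centre of its underside, x, y along its edges. The blue tile is at its centre; cut_tile, edge_a, edge_b, edge_c lie, in any order, 77.5 mm from it along +x, -x, +y, -y, with grouted corner tiles between; cream tops are 34 mm above the worktop, gaps open down to the plywood (12 mm)
- tile_top (a point): centre of the top face of the blue tile, 80 x 80 mm, sides parallel to the panel's. It stands 6 mm proud of the cream tiles (40 mm above the worktop) and moves only up and down
- tile (a joint): how far the blue tile is pressed down: 0 standing proud, 0.006 m at its stop, flush. A spring pushes it back up: about 4 N to start it moving, about 8 N at the stop, beyond which it is rigid
- cut_tile: smaller fixed edge tile, cream, 56 x 56 mm, 22 mm thick on the plywood; origin at the centre of its underside. Between it and the blue tile is the only gap beside the blue tile that takes the spacer: 9.5 mm wide, its middle 44.75 mm from the blue tile's centre towards this tile's, running across that direction
- edge_a: fixed edge tile of the panel, cream, square 70 x 70 mm, top 22 mm above the plywood; origin at the centre of its underside. It leaves a 2.5 mm gap to the blue tile: too narrow
- edge_b: fixed edge tile of the panel, cream, square 70 x 70 mm, top 22 mm above the plywood; origin at the centre of its underside. It leaves a 2.5 mm gap to the blue tile: too narrow
- edge_c: fixed edge tile of the panel, cream, square 70 x 70 mm, top 22 mm above the plywood; origin at the centre of its underside. It leaves a 2.5 mm gap to the blue tile: too narrow
- stand: fixed wooden stand 75 x 150 x 34 mm, origin at the centre of its underside. Two slots 24 mm deep, long in the stand's x: the red spacer's at y = -45 mm, the yellow one's at y = +45 mm
- spacer: red plastic spacer, 30 g, upright in the stand. Blade 44 mm long (x), 7 mm thick (y), 36 mm high, its lowest 8 mm tapering to a 2 mm foot; on top a square grip 16 x 16 mm (36 to 62 mm above the foot). Origin at the foot's centre, z up. Foot 10 mm above the worktop in the stand, 12 mm fully home in the gap. It stands loosely and may lean some 7 degrees
- thick_spacer: yellow spacer of the same shape but with a 13.5 mm thick blade, too thick for any gap; stays in the stand. Origin at the centre of the foot
- mug: blue mug, 80 mm across, 90 mm high, loose; leave alone. Origin at the centre of its underside
- mallet: rubber-headed hammer lying loose, 240 mm long; leave alone
- jar: amber jar, 60 mm across, 90 mm high, loose; leave alone. Origin at the centre of its underside
- bowl: white bowl, 130 mm across, 55 mm high, loose; leave alone. Origin at the centre of its underside
Not all that is in view belongs to the job. Leave any purple or turquoise look-alike of the spacer alone.

How it is judged:
By the outcome, as a careful person would: the job done as asked, in the order asked, and still so for the second after the job is handed in, while the arm keeps its last pose, push and grip.
It also fails if it takes over 45 s, if anything falls off the work surface, if the arm or the gripper's body presses on something with over 40 N, if the wrist force passes 120 N, or if a joint passes its speed limit or range.

## Robot

A 6-joint arm with a two-finger parallel gripper is mounted at the origin on the work surface. World frame = base frame: x ahead of the robot, y to its left, z up, the work surface at z = 0. Lengths are in mm, angles in degrees, forces in N, time in s.
With the tool pointing down it reaches from about 350 to 850 mm from the base axis. Payload 8.1 kg.
Tool frame: the origin (TCP) lies midway between the tips of the shut fingers; the grasp point (between the pads) lies 19 mm behind it (r.grip_point_offset is the distance from the TCP to the grasp point, in mm); z points along the fingers, y is the line along which they close (so a half turn about z gives the same grasp; the last joint's range is limited). The gripper opens to 85 mm and grips with 20 to 120 N. Pads are 22 mm wide; open, the fingers measure 114 mm over their backs; the gripper's body (76 mm by 85 mm) begins 54 mm behind the grasp point. The pads swing forward as they close: fully open they stand 13 mm farther back than shut.
Start: joints at [-4.893, 7.471, 85.268, -0, 87.261, -4.893], TCP at [600.004, 0.022, 195.692] pointing down, gripper open.
Joint ranges: [-169.43, 169.43], [-51.17, 129.36], [1.28, 143.12], [-76.62, 256.62], [0, 156.53], [-152.29, 152.29]. Speed limits (degrees/s): [136.94, 136.94, 159.86, 180, 180, 180].

## Interface

Orientations are given as [roll, pitch, yaw] about the fixed x, y, z axes, in that order (R = Rz(yaw) Ry(pitch) Rx(roll)).
In Python, from bench import r gives the robot as it stands.
- The arm moves only by the shell command python3 -m inch 'ROWS' [FORCE]. ROWS is JSON, one flat list of numbers, 7 for each row, row after row: the shift along the world's x, y, z in m, then the turn, a rotation vector about the world's x, y, z in degrees, then the closure in counts, from 0 (fully open) to 255 (shut). A call has 1 to 10 rows; each row shifts and turns the commanded pose from where the row before left it; what a row does not reach is not made up. A row lasts 1/10 s, in which the tool goes at most 50 mm and 8.59 degrees, less where a joint would pass 70% of its speed; a pose out of reach is approached as far as the arm can. A call with a gripper value outside its range is refused whole. The fingers move at their own pace and stop on an object; FORCE is the grip in N (left out, the last holds). Time passes only in rows, so rows that do not move let the fingers close. It gives the time, the measured TCP pose, the force and the opening at its end, in the units of the state.
- r.sense(): the state, without advancing time (a new reading comes with each control period).
- r.snapshot(name): name is "scene" or "side" or "wrist"; returns (picture, depth): 400x640x3 uint8, red, green, blue; 400x640 float32, mm along the optical axis (not along the pixel's ray), 0 where there is no reading.
- r.get_calibration(name): a dict with "fovy" (degrees; the focal length in pixels is half the picture's height over the tangent of half this angle, whatever the lens; pixels are square), "cx", "cy" (the principal point, pixels), "position" and "rotation" of the camera in the world; the wrist camera has in their place "tool_from_camera" (4x4, takes a point from camera to tool coordinates, whose origin is the TCP and whose axes are the flange's). Camera axes: x right, y up, looking along -z (the intrinsics and any distortion apply to the point x, -y, -z); pixel columns grow to the right and rows downward; lengths in mm; the calibration is good to about 2 mm. A picture is of the moment at which its call begins: read the wrist's pose just before it. get_calibration takes no time and is no camera call.
- r.hand_in(): hands the job in, once; it reports no verdict.
The state is a dict: "time": time; "joint_pos": joint angles; "qd": joint speeds; "joint_efforts": joint torques, N m; "tool_pos": TCP position; "tcp_rot": TCP orientation; "ft_force": force on the tool from outside, world axes, zero at the start; "wrist_torque": the same for the moment, N m; "finger_gap": finger opening in mm.
Only numpy, scipy, OpenCV 4.12 (cv2) and the standard library are available. Lean on these libraries where they do the work, as an engineer would, in place of code of your own. Each camera call takes 0.05 s, during which the arm holds its last target. There are 200 camera calls.

## Working session

There is one attempt and no reset: what is moved stays moved. The work goes in short steps, Python scripts to look and compute and a shell command to move; the robot and the scene stay as the last step left them, time stands still between calls to the robot, and variables do not carry over. Pictures are saved under pics/ and viewed, on a budget of 10 in all, crops included, one or two more only if the job needs it, and the job is handed in when it is done.

```bash
ls; mkdir -p pics; cat > h.py <<'E'
import numpy as np,cv2
from bench import r
from scipy.spatial.transform import Rotation as R
def K(c): 
    f=200/np.tan(np.radians(c['fovy']/2)); return f,c['cx'],c['cy']
def cam(name,s=None):
    c=r.get_calibration(name)
    if name=='wrist':
        s=s or r.sense(); T=np.eye(4); T[:3,:3]=R.from_euler('xyz',s['tcp_rot'],degrees=True).as_matrix(); T[:3,3]=s['tool_pos']
        M=T@np.array(c['tool_from_camera'])
    else:
        M=np.eye(4); M[:3,:3]=np.array(c['rotation']); M[:3,3]=c['position']
    return c,M
def ray(cm,u,v):
    c,M=cm; f,cx,cy=K(c); return M[:3,3],M[:3,:3]@np.array([(u-cx)/f,-(v-cy)/f,-1])
def onz(cm,u,v,z):
    o,d=ray(cm,u,v); return o+d*(z-o[2])/d[2]
def proj(cm,p):
    c,M=cm; f,cx,cy=K(c); q=M[:3,:3].T@(np.array(p)-M[:3,3]); return cx-f*q[0]/q[2],cy+f*q[1]/q[2]
def save(n,im): cv2.imwrite('pics/'+n,cv2.cvtColor(im,cv2.COLOR_RGB2BGR))
E
python3 - <<'E'
from h import *
for n in('scene','wrist'):
    c=r.get_calibration(n); print({k:(np.round(v,3).tolist() if not isinstance(v,str) else v) for k,v in c.items()})
    im,d=r.snapshot(n); save(n+'0.png',im); np.save('pics/'+n+'0.npy',d)
print(r.sense())
E
```

```text
pics
{'fovy': 44.298, 'cx': 320.458, 'cy': 201.676, 'position': [1408.41, -847.085, 900.518], 'rotation': [55.463, -1.125, 45.137]}
{'fovy': 63.67, 'cx': 325.361, 'cy': 197.708, 'tool_from_camera': [[-0.0, 0.95, 0.312, 80.54], [1.0, 0.0, 0.0, 0.442], [0.0, 0.312, -0.95, -178.99], [0.0, 0.0, 0.0, 1.0]]}
{'time': 0.1, 'joint_pos': array([-4.89336314e+00,  7.51131612e+00,  8.53225672e+01, -1.24965889e-03,
        8.72602649e+01, -4.89221390e+00]), 'qd': array([-0.04798689, -0.06963551, -0.08662014, -0.04476773,  0.02591561,
        0.02722964]), 'joint_efforts': array([ 1.52257860e-03, -5.70947063e+01, -5.01941299e+01, -1.80579236e-04,
        8.16394575e-03,  5.26326357e-05]), 'tool_pos': array([5.99459015e+02, 5.67241156e-02, 1.94748315e+02]), 'tcp_rot': array([-1.79906088e+02, -6.78551891e-03,  8.99989060e+01]), 'ft_force': array([-0.22947824, -0.19785502, -0.51426999]), 'wrist_torque': array([ 0.02710961, -0.01472945, -0.01230283]), 'finger_gap': 85.37626629440894}
```

View pics/scene0.png

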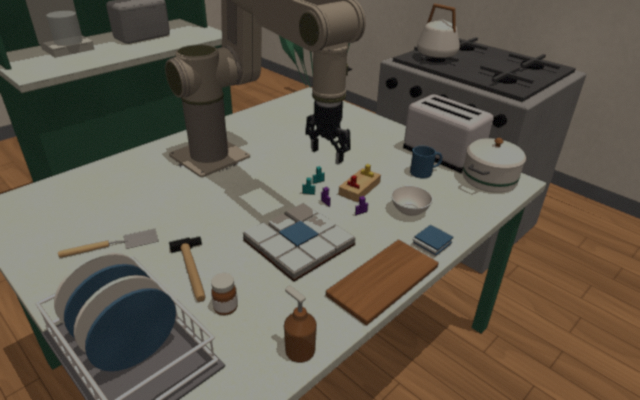

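View pics/wrist0.png

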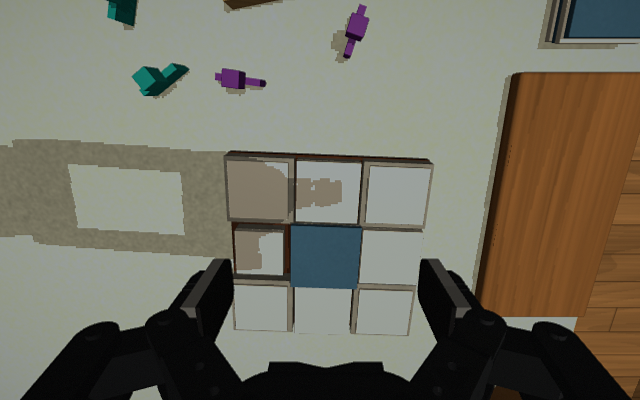

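The scene image shows the stand at about (360,184). It holds the red spacer at (353,181) and the yellow at (367,170). The look-alikes are turquoise at (308,187) and (319,175), and purple at (326,196) and (361,206). I choose the red one in the stand.
The wrist image shows the blue tile at (326,256). The cut tile is on its left at (260,250), towards the robot, and the wide gap is at about (288,255).

```bash
sed -i "s/M\[:3,:3\]=np.array(c\['rotation'\])/M[:3,:3]=R.from_euler('xyz',c['rotation'],degrees=True).as_matrix()/" h.py
python3 - <<'E'
from h import *
cm=cam('scene')
for n,p,z in(('red',(353,181),60),('yel',(367,170),60),('tile',(299,233),40)): print(n,onz(cm,*p,z).round(0))
im=cv2.imread('pics/wrist0.png'); 
w=cam('wrist')
hsv=cv2.cvtColor(im,cv2.COLOR_BGR2HSV); m=cv2.inRange(hsv,(95,100,60),(115,255,255)); m[:,480:]=0
m[:, :200]=0
c=max(cv2.findContours(m,0,2)[0],key=cv2.contourArea); q=cv2.boxPoints(cv2.minAreaRect(c)); print(q)
P=np.array([onz(w,*a,40) for a in q]); print(P.round(1),P.mean(0).round(1), np.linalg.norm(np.diff(P,axis=0),axis=1))
ro=cv2.imread('pics/scene0.png')[130:230,270:400]; cv2.imwrite('pics/crop.png',cv2.resize(ro,None,fx=5,fy=5))
E
```

```text
red [543. 186.  60.]
yel [529. 271.  60.]
tile [ 603. -107.   40.]
[[288.78217 285.88083]
 [291.0315  225.14932]
 [361.04657 227.74246]
 [358.79724 288.47397]]
[[ 555.6 -140.5   40. ]
 [ 561.   -61.6   40. ]
 [ 639.6  -64.7   40. ]
 [ 639.6 -144.    40. ]] [ 599.  -102.7   40. ] [79.03696281 78.73249075 79.25802576]
```

View pics/crop.png

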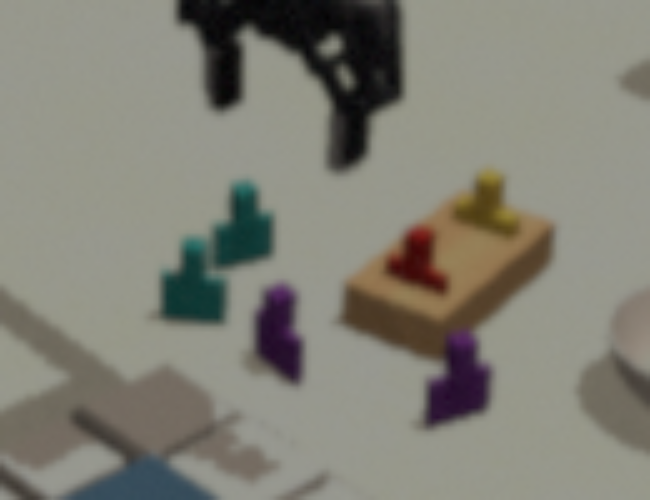

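The crop confirms red upright at the near end of the stand, at crop (418,255), and yellow at (488,205). The four look-alikes are outside the stand. Next I move above the red spacer.

```bash
python3 -m inch '[-0.003,0.019,0.003,0,0,-8.1,0,-0.003,0.019,0.003,0,0,-8.1,0,-0.003,0.019,0,0,0,-8.1,0,-0.003,0.019,0,0,0,-8.1,0,-0.003,0.019,0,0,0,-8.1,0,-0.003,0.019,0,0,0,-8.1,0,-0.003,0.019,0,0,0,-8.1,0,-0.003,0.019,0,0,0,-8.1,0,-0.003,0.019,0,0,0,-8.1,0,-0.003,0.019,0,0,0,-8.1,0]'
python3 -m inch '[0,0,0,0,0,0,0,0,0,0,0,0,0,0]'
cat > look.py <<'E'
from h import *
import sys
s=r.sense(); im,d=r.snapshot('wrist'); w=cam('wrist',s); save(sys.argv[1],im); np.save('pics/d.npy',d)
print(np.round(s['tool_pos'],1),np.round(s['tcp_rot'],2),s['time'])
h=cv2.cvtColor(im,cv2.COLOR_RGB2HSV)
def blob(m):
    c=max(cv2.findContours(m,0,2)[0],key=cv2.contourArea); return c
red=cv2.inRange(h,(0,130,40),(8,255,255))|cv2.inRange(h,(172,130,40),(180,255,255))
c=blob(red); print('red bbox',cv2.boundingRect(c),cv2.minAreaRect(c))
E
python3 look.py w1.png
```

```text
time: 1.1
tool_pos: [569.5, 190.7, 201.1]
tcp_rot: [180.0, 0.1, 8.7]
ft_force: [0.4, 0.2, 0.4]
finger_gap: 85.6
time: 1.3
tool_pos: [569.7, 190.0, 201.2]
tcp_rot: [180.0, 0.0, 9.2]
ft_force: [0.5, -0.2, -0.4]
finger_gap: 85.2
[569.7 190.  201.2] [1.7998e+02 5.0000e-02 9.2400e+00] 1.3
red bbox (306, 177, 16, 42) ((313.5, 197.5), (41.0, 15.0), 90.0)
```

View pics/w1.png

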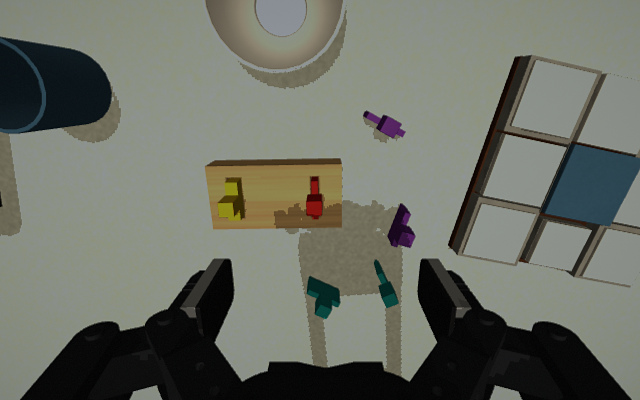

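The wrist view shows red at (314,198) with its grip at about (314,205). Yellow is at (231,200) and the stand is nearly aligned with the image axes. Depth should give the exact pose.

```bash
python3 - <<'E'
from h import *
w=cam('wrist'); im=cv2.imread('pics/w1.png'); d=np.load('pics/d.npy'); h=cv2.cvtColor(im,cv2.COLOR_BGR2HSV)
red=cv2.inRange(h,(0,130,20),(8,255,255))|cv2.inRange(h,(172,130,20),(180,255,255)); red[:,:290]=0; red[:,340:]=0
v,u=np.nonzero(red)
def pt(u,v):
    o,q=ray(w,u,v); return o+q*d[v,u]
P=np.array([pt(a,b) for a,b in zip(u,v)])
print(np.histogram(P[:,2],bins=np.arange(10,90,4)))
for lo,hi in((66,80),(42,52)):
    m=(P[:,2]>lo)&(P[:,2]<hi); A=P[m]; print(lo,m.sum(),A.mean(0).round(1),cv2.minAreaRect(A[:,:2].astype(np.float32)))
# stand top by depth
vv,uu=np.mgrid[140:245,195:360]; S=np.array([[*pt(a,b),a,b] for a,b in zip(uu.ravel(),vv.ravel())])
hh=h[S[:,4].astype(int),S[:,3].astype(int)]
m=(abs(S[:,2]-34)<4); print('stand',cv2.minAreaRect(S[m][:,:2].astype(np.float32)),np.median(S[m][:,2]))
crop=im[150:240,200:350]; cv2.imwrite('pics/w1c.png',cv2.resize(crop,None,fx=5,fy=5,interpolation=cv2.INTER_CUBIC))
E
```

```text
(array([  1,   0,   4,   0,   0,   7,   8,   6,  20, 101,  15,  17,  16,
        17,  17, 233,   9,   0,   0]), array([10, 14, 18, 22, 26, 30, 34, 38, 42, 46, 50, 54, 58, 62, 66, 70, 74,
       78, 82, 86]))
66 259 [537.6 196.5  72.4] ((536.5964965820312, 196.60260009765625), (15.983333587646484, 15.350203514099121), 8.578131675720215)
42 126 [545.3 197.8  47. ] ((537.1445922851562, 195.14822387695312), (43.60322952270508, 9.718916893005371), 9.604328155517578)
stand ((528.3634033203125, 240.93016052246094), (75.8920669555664, 150.0291748046875), 10.171645164489746) 34.8513510866249
```

View pics/w1c.png

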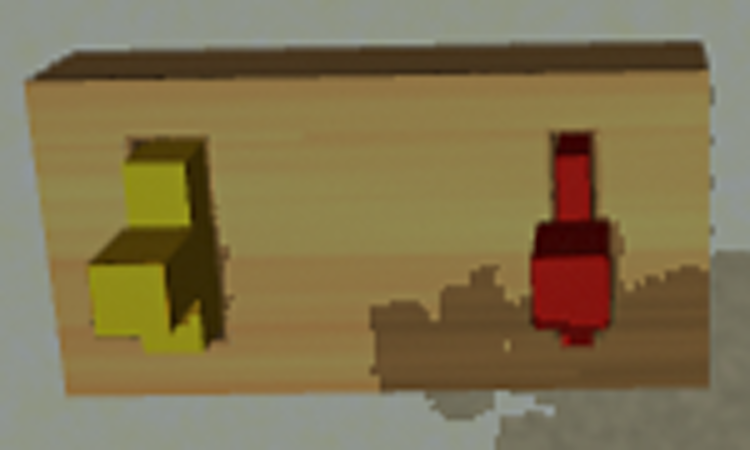

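```bash
python3 -m inch '[-0.011,0.002,-0.03,0,0,0.3,0,-0.011,0.002,-0.03,0,0,0.3,0,-0.0107,0.0025,-0.02,0,0,0.2,0,0,0,-0.015,0,0,0,0,0,0,-0.015,0,0,0,0,0,0,-0.015,0,0,0,0,0,0,-0.015,0,0,0,0,0,0,-0.015,0,0,0,0,0,0,0,0,0,0,0]' 30
python3 -m inch '[0,0,0,0,0,0,150,0,0,0,0,0,0,230,0,0,0,0,0,0,230,0,0,0,0,0,0,230,0,0,0,0,0,0,230,0,0,0,0,0,0,230,0,0,0,0,0,0,230,0,0,0,0,0,0,230]' 30
```

```text
time: 2.25
tool_pos: [535.6, 195.9, 43.7]
tcp_rot: [180.0, 0.2, 9.8]
ft_force: [0.1, -0.3, -0.1]
finger_gap: 85.4
time: 3.05
tool_pos: [537.3, 196.5, 46.7]
tcp_rot: [180.0, -0.0, 9.8]
ft_force: [0.8, -0.5, 0.7]
finger_gap: 8.4
```

```bash
python3 -m inch '[0,0,0,0,0,0,230,0,0,0,0,0,0,230]' ; python3 - <<'E'
from h import *
a,_=r.snapshot('wrist');b,_=r.snapshot('scene')
save('w2.png',np.vstack([a[100:400,160:480],cv2.resize(b[130:230,300:407],(320,300))]))
E
```

```text
time: 3.25
tool_pos: [537.3, 196.5, 46.6]
tcp_rot: [180.0, 0.0, 9.8]
ft_force: [-0.5, -0.3, 1.3]
finger_gap: 8.3
```

View pics/w2.png

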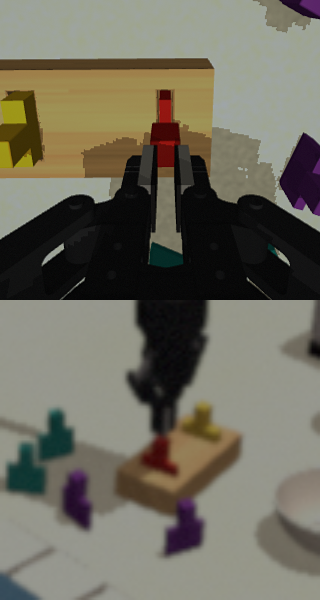

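```bash
python3 - <<'E'
from h import *
s=r.sense(); im,d=r.snapshot('wrist'); w=cam('wrist',s); h=cv2.cvtColor(im,cv2.COLOR_RGB2HSV)
red=cv2.inRange(h,(0,130,20),(8,255,255))|cv2.inRange(h,(172,130,20),(180,255,255)); red[:,:290]=0; red[:,360:]=0
M=np.array(w[0]['tool_from_camera'])
def pt(u,v):
    o,q=ray(w,u,v); return o+q*d[v,u]
v,u=np.nonzero(red)
P=np.array([pt(a,b) for a,b in zip(u,v)])
print(np.histogram(P[:,2],bins=np.arange(0,90,4)))
for lo,hi in((66,80),(42,52)):
    m=(P[:,2]>lo)&(P[:,2]<hi); A=P[m]; print(lo,m.sum(),A.mean(0).round(1),cv2.minAreaRect(A[:,:2].astype(np.float32)))
# fingertips
g=(im.max(2)<60)|((np.ptp(im.astype(int),axis=2)<12)&(im.max(2)<110))
for (a,b) in((305,250),(348,250),(308,260),(345,260),(310,240),(340,300),(315,290)): print((a,b),im[b,a],d[b,a],pt(a,b).round(0))
print('tip expect px',proj(w,s['tool_pos']))
E
```

```text
(array([  0,   0,   7,   0,   0,   0,   1,  16,  18,  22,  22, 287,  65,
        73,  72,  83,  89, 139, 453,   0,  18,  24]), array([ 0,  4,  8, 12, 16, 20, 24, 28, 32, 36, 40, 44, 48, 52, 56, 60, 64,
       68, 72, 76, 80, 84, 88]))
66 632 [538.9 197.2  72. ] ((536.6934204101562, 197.31729125976562), (16.259309768676758, 15.329007148742676), 7.751806735992432)
42 363 [550.1 199.3  47.1] ((550.790771484375, 199.63485717773438), (15.243393898010254, 14.779918670654297), 9.945351600646973)
(305, 250) [61 59 54] 148.38103 [547. 208.  92.]
(348, 250) [63 60 54] 148.93533 [550. 188.  92.]
(308, 260) [61 60 54] 139.54274 [547. 206. 102.]
(345, 260) [52 51 46] 139.15167 [550. 190. 102.]
(310, 240) [60 23 12] 169.03862 [543. 206.  72.]
(340, 300) [19 17 16] 122.80156 [543. 192. 121.]
(315, 290) [1 3 3] 128.22902 [542. 202. 115.]
tip expect px (np.float64(325.7567764038138), np.float64(231.81966770235385))
```

```bash
python3 -m inch '[0,0,0,0,0,0,255,0,0,0,0,0,0,255]' ; python3 - <<'E'
from h import *
s=r.sense(); im,d=r.snapshot('wrist'); w=cam('wrist',s)
for a in (296,302,308,325,342,348,354):
    print(a,[(b,*np.round((lambda o:o[0]+o[1]*d[b,a])(ray(w,a,b))).astype(int)) for b in range(225,265,6)])
save('w3.png',cv2.resize(im[200:310,250:400],None,fx=4,fy=4))
E
```

```text
time: 3.6
tool_pos: [537.3, 196.5, 46.7]
tcp_rot: [-180.0, 0.0, 9.8]
ft_force: [0.8, 0.2, -0.5]
finger_gap: -0.2
296 [(225, np.int64(533), np.int64(215), np.int64(35)), (231, np.int64(529), np.int64(215), np.int64(35)), (237, np.int64(525), np.int64(214), np.int64(35)), (243, np.int64(521), np.int64(213), np.int64(35)), (249, np.int64(517), np.int64(213), np.int64(35)), (255, np.int64(513), np.int64(212), np.int64(36)), (261, np.int64(542), np.int64(211), np.int64(95))]
302 [(225, np.int64(534), np.int64(211), np.int64(35)), (231, np.int64(530), np.int64(211), np.int64(34)), (237, np.int64(526), np.int64(210), np.int64(34)), (243, np.int64(522), np.int64(210), np.int64(36)), (249, np.int64(518), np.int64(209), np.int64(36)), (255, np.int64(542), np.int64(209), np.int64(89)), (261, np.int64(543), np.int64(209), np.int64(95))]
308 [(225, np.int64(535), np.int64(208), np.int64(34)), (231, np.int64(531), np.int64(207), np.int64(35)), (237, np.int64(527), np.int64(206), np.int64(35)), (243, np.int64(522), np.int64(206), np.int64(34)), (249, np.int64(517), np.int64(205), np.int64(34)), (25
[... 847 characters left out ...]
), np.int64(182), np.int64(34)), (231, np.int64(535), np.int64(181), np.int64(34)), (237, np.int64(530), np.int64(181), np.int64(34)), (243, np.int64(526), np.int64(180), np.int64(34)), (249, np.int64(523), np.int64(179), np.int64(35)), (255, np.int64(547), np.int64(188), np.int64(91)), (261, np.int64(546), np.int64(188), np.int64(95))]
354 [(225, np.int64(540), np.int64(179), np.int64(35)), (231, np.int64(535), np.int64(178), np.int64(34)), (237, np.int64(531), np.int64(177), np.int64(35)), (243, np.int64(528), np.int64(176), np.int64(36)), (249, np.int64(523), np.int64(175), np.int64(35)), (255, np.int64(519), np.int64(174), np.int64(35)), (261, np.int64(546), np.int64(185), np.int64(95))]
```

View pics/w3.png

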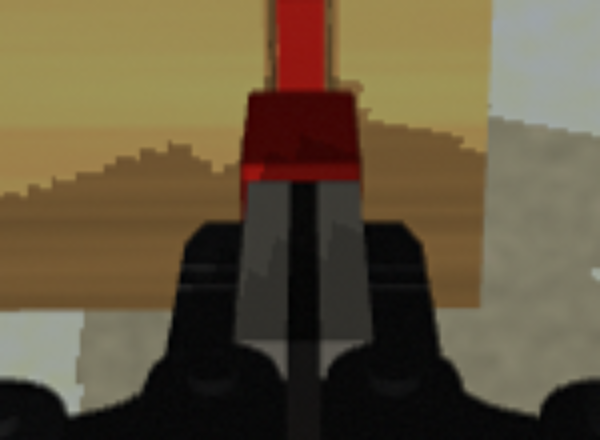

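The wrist crop shows the shut fingertips ending above the grip top, at crop row 180. The grip is clearly not between them, although the reported TCP is at z=47. I'll check the true tip height with the scene and side cameras.

```bash
python3 - <<'E'
from h import *
s=r.sense(); print(r.grip_point_offset)
x,y=s['tool_pos'][:2]
for n in('scene','side'):
    cm=cam(n); im,d=r.snapshot(n); print(n,np.round(cm[0]['position']),np.round(cm[0]['rotation']))
    for z in(47,60,72,88,100): print(z,np.round(proj(cm,(x,y,z))))
    u,v=proj(cm,(x,y,70)); u=int(u);v=int(v)
    c=np.ascontiguousarray(im[max(v-50,0):v+50,max(u-60,0):u+60]); save('c_'+n+'.png',cv2.resize(c,(480,400),interpolation=cv2.INTER_CUBIC)); print(c.shape,'origin',u-60,v-50)
a=cv2.imread('pics/c_scene.png');b=cv2.imread('pics/c_side.png');cv2.imwrite('pics/both.png',cv2.resize(np.hstack([a,b]),(800,333)))
E
```

```text
18.700000000000003
scene [1408. -847.  901.] [55. -1. 45.]
47 [354. 183.]
60 [354. 179.]
72 [354. 176.]
88 [354. 172.]
100 [355. 168.]
(100, 120, 3) origin 294 126
side [304. 624. 713.] [  45.   -0. -157.]
47 [295. 255.]
60 [295. 251.]
72 [295. 248.]
88 [294. 243.]
100 [294. 240.]
(100, 120, 3) origin 234 198
```

View pics/both.png

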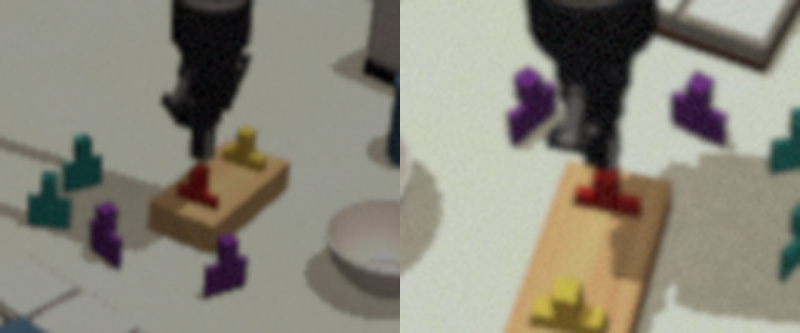

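Both outside views agree with the wrist depth: the tips are at about z=80–88, some 35–40 mm above the reported TCP. I open, go down 34 mm in small steps while watching the force, then close.

```bash
python3 -m inch '[0,0,0,0,0,0,0,0,0,0,0,0,0,0,0,0,0,0,0,0,0,0,0,0,0,0,0,0,0,0,0,0,0,0,0,0,0,-0.01,0,0,0,0,0,0,-0.01,0,0,0,0,0,0,0,0,0,0,0]' 30
python3 -m inch '[0,0,-0.007,0,0,0,0,0,0,-0.007,0,0,0,0,0,0,0,0,0,0,0]'
python3 -m inch '[0,0,0,0,0,0,150,0,0,0,0,0,0,230,0,0,0,0,0,0,230,0,0,0,0,0,0,230,0,0,0,0,0,0,230,0,0,0,0,0,0,230,0,0,0,0,0,0,230]' 30
python3 - <<'E'
from h import *
im,_=r.snapshot('wrist'); save('w4.png',cv2.resize(im[150:350,220:430],None,fx=3,fy=3))
E
```

```text
time: 4.55
tool_pos: [535.4, 196.0, 24.0]
tcp_rot: [180.0, 0.2, 9.8]
ft_force: [-1.1, -0.5, 0.5]
finger_gap: 85.6
time: 4.85
tool_pos: [536.3, 196.3, 11.2]
tcp_rot: [180.0, 0.1, 9.8]
ft_force: [0.4, 0.3, -0.8]
finger_gap: 85.8
time: 5.55
tool_pos: [537.5, 196.5, 13.0]
tcp_rot: [180.0, -0.0, 9.8]
ft_force: [0.1, -0.5, 2.6]
finger_gap: 15.0
```

View pics/w4.png

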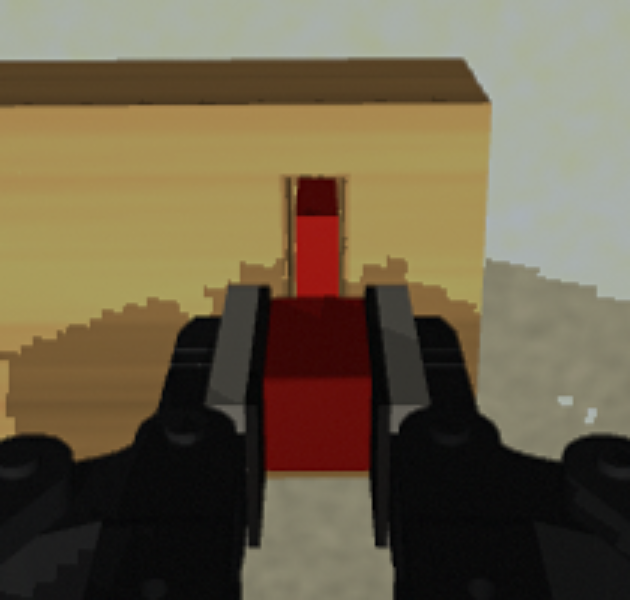

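Picture 9 shows the red grip squarely between the pads (crop 265–370, 300–470), with the tips at the grip's base. I lift and carry it to a spot beside the panel for a second measurement.

```bash
python3 -m inch '[0,0,0.006,0,0,0,230,0,0,0.01,0,0,0,230,0,0,0.012,0,0,0,230,0,0,0.012,0,0,0,230,0,0,0.015,0,0,0,230,0,0,0.02,0,0,0,230,0,0,0.025,0,0,0,230]'
python3 -m inch '[0.0018,-0.039,0,0,0,8,230,0.0018,-0.039,0,0,0,8,230,0.0018,-0.039,0,0,0,8,230,0.0018,-0.039,0,0,0,8,230,0.0018,-0.039,0,0,0,8,230,0.0018,-0.039,0,0,0,8,230,0.0018,-0.039,0,0,0,8,230,0.0018,-0.039,0,0,0,8,230,0.0018,-0.039,0,0,0,8,230,0.0018,-0.039,0,0,0,8,230]'
python3 -m inch '[0,0,0,0,0,0,230,0,0,0,0,0,0,230,0,0,0,0,0,0,230]'
cat > meas.py <<'E'
from h import *
import sys
s=r.sense(); im,d=r.snapshot('wrist'); w=cam('wrist',s); save(sys.argv[1],im)
h=cv2.cvtColor(im,cv2.COLOR_RGB2HSV); print(np.round(s['tool_pos'],1),np.round(s['tcp_rot'],2))
def pts(m): 
    v,u=np.nonzero(m); return np.array([(lambda q:q[0]+q[1]*d[b,a])(ray(w,a,b)) for a,b in zip(u,v)])
blue=cv2.inRange(h,(95,80,40),(118,255,255)); c=max(cv2.findContours(blue,0,1)[0],key=cv2.contourArea)
P=np.array([onz(w,*q[0],40)[:2] for q in c],np.float32); b=cv2.minAreaRect(P); print('blue',b)
# edges of blue tile: world-line fits in image rows/cols
red=cv2.inRange(h,(0,130,20),(8,255,255))|cv2.inRange(h,(172,130,20),(180,255,255))
A=pts(red); top=A[:,2].max(); zt=np.percentile(A[:,2],95); print('red z',np.percentile(A[:,2],[1,5,50,95,99]).round(1))
T=R.from_euler('xyz',s['tcp_rot'],degrees=True).as_matrix(); B=(A-s['tool_pos'])@T; np.save('pics/red.npy',B); np.save('pics/d.npy',d)
print('red tool-frame hist z',np.histogram(B[:,2],bins=np.arange(-80,20,8)))
for lo in range(-70,10,8):
    m=(B[:,2]>lo)&(B[:,2]<lo+8)
    if m.sum()>15: print(lo,m.sum(),np.percentile(B[m][:,0],[2,98]).round(1),np.percentile(B[m][:,1],[2,50,98]).round(1))
# profile across the gap at tile mid height: z heights along the panel x
yaw=np.radians(b[2])
for off in(-15,0,15):
    row=[]
    for x in np.arange(-110,-20,1.5):
        p=np.array(b[0])+np.array([x,off]); u,v=proj(w,(*p,34)); u,v=int(round(u)),int(round(v))
        if 0<=u<640 and 0<=v<400: q=ray(w,u,v); g=q[0]+q[1]*d[v,u]; row.append((round(g[0]-b[0][0]),round(g[2])))
    print(off,row)
E
python3 meas.py w5.png
```

```text
time: 6.3
tool_pos: [536.8, 196.4, 113.8]
tcp_rot: [180.0, 0.0, 9.8]
ft_force: [0.2, 0.4, -0.3]
finger_gap: 15.1
time: 7.3
tool_pos: [555.5, -195.3, 114.2]
tcp_rot: [179.9, 0.0, 90.1]
ft_force: [-0.3, -0.1, -0.8]
finger_gap: 14.9
time: 7.6
tool_pos: [555.4, -192.7, 113.2]
tcp_rot: [180.0, -0.0, 89.7]
ft_force: [-0.6, 0.3, -0.1]
finger_gap: 15.0
[ 555.4 -192.7  113.2] [ 1.7998e+02 -2.0000e-02  8.9720e+01]
blue ((598.4183959960938, -103.00907135009766), (79.76331329345703, 79.78226470947266), 87.67288970947266)
red z [114.4 130.9 168.  173.5 174.3]
red tool-frame hist z (array([   0,    7, 1277,  319,  274,  529,   77,   73,   60,   38,    4,
          0]), array([-80, -72, -64, -56, -48, -40, -32, -24, -16,  -8,   0,   8,  16]))
-70 17 [1.6 8.2] [-7.3 -7.2 -7.2]
-62 1353 [-8.7  6.9] [-7.1  0.2  8. ]
-54 314 [5.8 7.2] [-7.   0.2  7.9]
-46 262 [5.8 7.2] [-7.   0.7  7.8]
-38 483 [ 6.1 20.8] [-4.7  0.2  6.1]
-30 75 [20.1 21. ] [-2.9  0.2  3.3]
-22 66 [20.2 21. ] [-3.   0.2  3.4]
-14 58 [20.2 20.9] [-3.2 -0.4  3. ]
-6 30 [19.5 20.9] [-1.8  0.1  2.5]
-15 [(-119, 1), (-114, 11), (-112, 12), 
[... 1270 characters left out ...]
-25, 41), (-23, 41), (-22, 41)]
15 [(-119, 1), (-118, 0), (-112, 11), (-110, 13), (-103, 36), (-102, 35), (-100, 36), (-99, 34), (-98, 34), (-96, 35), (-94, 36), (-93, 35), (-92, 34), (-90, 36), (-89, 36), (-88, 33), (-86, 34), (-84, 35), (-83, 34), (-81, 35), (-80, 36), (-79, 34), (-77, 35), (-75, 36), (-74, 35), (-72, 37), (-71, 36), (-70, 36), (-68, 35), (-67, 34), (-65, 35), (-64, 35), (-62, 34), (-61, 35), (-59, 35), (-57, 34), (-56, 34), (-54, 37), (-53, 35), (-51, 34), (-50, 35), (-49, 13), (-47, 13), (-46, 11), (-44, 13), (-42, 12), (-41, 12), (-39, 23), (-38, 42), (-37, 41), (-35, 42), (-34, 41), (-32, 40), (-31, 41), (-29, 41), (-28, 41), (-27, 40), (-25, 41), (-24, 41), (-22, 41)]
```

View pics/w5.png

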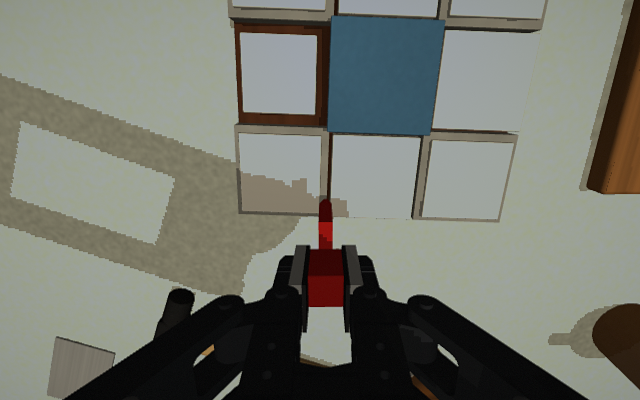

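Picture 10: the wide gap is at (322,75), between the cut tile and the blue tile. The spacer blade is at (325,205–245), held straight. Tile fit: centre (598.4,-103.0), side 79.8 mm, yaw -2.3°. Move by (-2.0,+92.5) mm with a -2° turn, then descend.

```bash
python3 -m inch '[-0.0005,0.023,0,0,0,-0.5,230,-0.0005,0.023,0,0,0,-0.5,230,-0.0005,0.023,0,0,0,-0.5,230,-0.0005,0.0235,0,0,0,-0.5,230,0,0,-0.02,0,0,0,230,0,0,-0.02,0,0,0,230,0,0,-0.02,0,0,0,230,0,0,-0.004,0,0,0,230,0,0,0,0,0,0,230,0,0,0,0,0,0,230]'
sed -i '/^# profile/,$d' meas.py
python3 meas.py w6.png
```

```text
time: 8.65
tool_pos: [554.0, -100.7, 49.9]
tcp_rot: [179.9, 0.0, 87.8]
ft_force: [1.2, -0.2, -0.4]
finger_gap: 15.3
[ 554.  -100.7   49.9] [1.7992e+02 2.0000e-02 8.7820e+01]
blue ((598.3136596679688, -102.29454040527344), (80.21290588378906, 79.79277801513672), 87.77381134033203)
red z [ 12.8  63.1 104.2 110.2 112.2]
red tool-frame hist z (array([   0,   10, 1280,  317,  277,  543,   75,   70,   65,   46,    7,
          0]), array([-80, -72, -64, -56, -48, -40, -32, -24, -16,  -8,   0,   8,  16]))
-70 19 [1.4 7.8] [-7.3 -7.2 -7.2]
-62 1358 [-8.5  7. ] [-7.1  0.2  7.9]
-54 311 [5.9 7.2] [-7.   0.2  7.8]
-46 260 [5.9 7.2] [-6.9  0.2  7.7]
-38 496 [ 6.1 20.7] [-4.8  0.7  6.6]
-30 83 [20.  20.9] [-2.9  0.2  3.3]
-22 65 [20.2 21. ] [-3.1  0.2  3.4]
-14 61 [20.1 20.9] [-3.2  0.1  3.5]
-6 37 [19.3 20.9] [-2.7  0.1  3.2]
```

```bash
python3 -m inch '[-0.0003,0,-0.002,0,0,0,230,0,0,-0.002,0,0,0,230,0,0,-0.002,0,0,0,230,0,0,0,0,0,0,230]'
```

```text
time: 9.1
tool_pos: [552.7, -101.0, 42.3]
tcp_rot: [-180.0, -0.0, 87.8]
ft_force: [0.2, 0.2, 0.3]
finger_gap: 15.6
```

```bash
python3 -m inch '[0.0005,0.0008,-0.002,0,0,0,230,0,0,-0.002,0,0,0,230,0,0,0,0,0,0,230,0,0,0,0,0,0,230]'
```

```text
time: 9.5
tool_pos: [553.4, -100.1, 38.6]
tcp_rot: [-180.0, -0.0, 87.8]
ft_force: [-0.5, -0.5, -0.6]
finger_gap: 15.2
```

```bash
python3 -m inch '[0,0,-0.002,0,0,0,230,0,0,-0.002,0,0,0,230,0,0,-0.002,0,0,0,230,0,0,0,0,0,0,230]'; python3 -m inch '[0,0,-0.002,0,0,0,230,0,0,-0.002,0,0,0,230,0,0,-0.002,0,0,0,230,0,0,0,0,0,0,230]'
```

```text
time: 9.9
tool_pos: [553.1, -100.1, 32.2]
tcp_rot: [-180.0, -0.0, 87.8]
ft_force: [-0.7, -1.4, -0.1]
finger_gap: 14.9
time: 10.3
tool_pos: [553.2, -100.1, 26.2]
tcp_rot: [-180.0, -0.0, 87.8]
ft_force: [-0.1, -0.3, 0.4]
finger_gap: 15.2
```

No force; it is entering freely. I continue to about 1 mm above home, then settle.

```bash
python3 -m inch '[0,0,-0.002,0,0,0,230,0,0,-0.002,0,0,0,230,0,0,-0.002,0,0,0,230,0,0,-0.002,0,0,0,230,0,0,-0.001,0,0,0,230,0,0,0,0,0,0,230]'; python3 -m inch '[0,0,-0.001,0,0,0,230,0,0,0,0,0,0,230]';  python3 -m inch '[0,0,-0.001,0,0,0,230,0,0,0,0,0,0,230]'
```

```text
time: 10.9
tool_pos: [553.3, -100.1, 17.4]
tcp_rot: [-180.0, -0.0, 87.8]
ft_force: [0.7, 0.1, 0.1]
finger_gap: 15.4
time: 11.1
tool_pos: [553.5, -100.2, 16.6]
tcp_rot: [-180.0, -0.0, 87.8]
ft_force: [-1.0, 0.6, -0.6]
finger_gap: 15.2
time: 11.3
tool_pos: [553.5, -100.2, 15.6]
tcp_rot: [-180.0, -0.0, 87.8]
ft_force: [1.0, 0.4, 0.8]
finger_gap: 15.5
```

```bash
python3 -m inch '[0,0,-0.0008,0,0,0,230,0,0,0,0,0,0,230]';  python3 -m inch '[0,0,-0.0006,0,0,0,230,0,0,0,0,0,0,230]'; python3 meas.py w7.png
```

```text
time: 11.5
tool_pos: [553.6, -100.2, 15.1]
tcp_rot: [180.0, 0.0, 87.8]
ft_force: [0.3, -0.0, 1.0]
finger_gap: 15.3
time: 11.7
tool_pos: [553.8, -100.3, 14.9]
tcp_rot: [180.0, 0.0, 87.8]
ft_force: [-1.4, 0.7, 5.6]
finger_gap: 15.3
[ 553.8 -100.3   14.9] [1.7998e+02 1.0000e-02 8.7800e+01]
blue ((598.3126220703125, -102.1737060546875), (80.76148986816406, 79.7958984375), 87.65448760986328)
red z [12.8 27.8 69.  75.3 76.4]
red tool-frame hist z (array([   0,    7, 1286,  316,  277,  550,   85,   70,   62,   46,   56,
          0]), array([-80, -72, -64, -56, -48, -40, -32, -24, -16,  -8,   0,   8,  16]))
-70 19 [1.4 7.9] [-7.3 -7.2 -7.2]
-62 1357 [-8.6  7. ] [-7.1  0.2  7.9]
-54 312 [5.8 7.2] [-7.1  0.2  7.8]
-46 258 [5.9 7.2] [-7.1  0.2  7.6]
-38 519 [ 6.  20.8] [-5.   0.2  6.6]
-30 75 [20.  21.1] [-2.9  0.7  3.5]
-22 68 [20.1 21.1] [-3.1  0.2  3.4]
-14 62 [20.2 20.9] [-3.2  0.1  3.5]
-6 54 [-10.1  70.1] [-4.2 -0.1  7.9]
2 31 [-18.4  47.2] [-69.6  -4.2   5.9]
```

The foot touches at z=14.9, which matches the predicted seat height, and the force is only about 5 N. I release and rise.

```bash
python3 -m inch '[0,0,0,0,0,0,170,0,0,0,0,0,0,120,0,0,0,0,0,0,120,0,0,0,0,0,0,120,0,0,0,0,0,0,120,0,0,0.01,0,0,0,120,0,0,0.02,0,0,0,120,0,0,0.03,0,0,0,120,0,0,0.03,0,0,0,120,0,0,0,0,0,0,120]'
python3 -m inch '[0.01,-0.02,0,0,0,0,255,0.01,-0.02,0,0,0,0,255,0.01,-0.02,0,0,0,0,255,0.01,-0.02,0,0,0,0,255,0,0,0,0,0,0,255,0,0,0,0,0,0,255,0,0,0,0,0,0,255]'
python3 meas.py w8.png
python3 - <<'E'
from h import *
im=cv2.imread('pics/w8.png'); b,_=r.snapshot('scene'); b=cv2.cvtColor(b,cv2.COLOR_RGB2BGR)
cv2.imwrite('pics/w8b.png',np.hstack([cv2.resize(im,(480,300)),cv2.resize(b[180:280,240:360],(320,300))[:, :320]]))
E
```

```text
time: 12.75
tool_pos: [557.2, -101.2, 110.7]
tcp_rot: [179.5, 0.1, 87.8]
ft_force: [0.1, -0.6, 1.1]
finger_gap: 45.0
time: 13.45
tool_pos: [593.1, -179.4, 104.1]
tcp_rot: [-180.0, -0.0, 87.8]
ft_force: [0.9, -0.1, -0.6]
finger_gap: 0.1
[ 593.1 -179.4  104.1] [-1.7997e+02 -3.0000e-02  8.7820e+01]
blue ((598.4921875, -102.7639389038086), (79.5829086303711, 79.64474487304688), 87.66313934326172)
red z [28.7 33.9 63.3 75.6 76.5]
red tool-frame hist z (array([0, 0, 0, 0, 0, 0, 0, 0, 0, 0, 0, 0]), array([-80, -72, -64, -56, -48, -40, -32, -24, -16,  -8,   0,   8,  16]))
```

View pics/w8b.png

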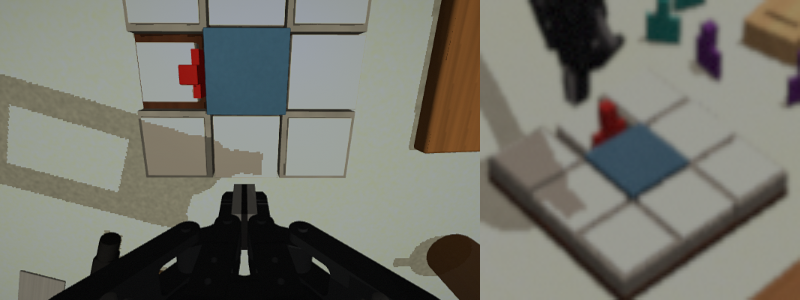

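```bash
python3 - <<'E'
from h import *
w=cam('wrist'); im=cv2.imread('pics/w8.png'); d=np.load('pics/d.npy'); h=cv2.cvtColor(im,cv2.COLOR_BGR2HSV)
red=cv2.inRange(h,(0,130,20),(8,255,255))|cv2.inRange(h,(172,130,20),(180,255,255)); red[:,:200]=0; red[:,300:]=0; red[200:]=0
v,u=np.nonzero(red); P=np.array([(lambda q:q[0]+q[1]*d[b,a])(ray(w,a,b)) for a,b in zip(u,v)])
t=np.radians(-2.33); E=np.array([[np.cos(t),np.sin(t)],[-np.sin(t),np.cos(t)]])
for lo,hi in((71,79),(44,52)):
    A=P[(P[:,2]>lo)&(P[:,2]<hi)]; q=(A[:,:2]-[598.45,-102.8])@E.T; print(lo,len(A),np.median(A[:,2]).round(1),np.percentile(q,[2,50,98],axis=0).round(1).tolist())
E
python3 -m inch '[0.002,0.019,0,0,0,0,255,0.002,0.019,0,0,0,0,255,0.002,0.019,0,0,0,0,255,0.003,0.02,0,0,0,0,255,0,0,-0.025,0,0,0,255,0,0,-0.03,0,0,0,255,0,0,-0.025,0,0,0,255,0,0,-0.01,0,0,0,255,0,0,0,0,0,0,255,0,0,0,0,0,0,255]'
```

```text
71 691 74.7 [[-55.7, -8.3], [-47.7, -0.5], [-40.4, 6.6]]
44 464 48.7 [[-50.2, -22.0], [-46.0, 8.2], [-39.1, 20.9]]
time: 14.55
tool_pos: [603.2, -102.9, 15.5]
tcp_rot: [179.9, 0.0, 87.8]
ft_force: [0.2, 0.2, 0.7]
finger_gap: -0.1
```

The spacer is fully down: its top is at 74.7 mm (74 expected) and it is 0.7 mm off mid-gap. Its lean is about 2–3°, within the gap's play. Now I press.

```bash
python3 -m inch '[0,0,-0.004,0,0,0,255,0,0,-0.004,0,0,0,255,0,0,-0.002,0,0,0,255,0,0,0,0,0,0,255]'; python3 -m inch '[0,0,-0.002,0,0,0,255,0,0,-0.002,0,0,0,255,0,0,0,0,0,0,255]'
```

```text
time: 14.95
tool_pos: [602.7, -103.3, 4.4]
tcp_rot: [180.0, 0.0, 87.8]
ft_force: [-0.0, 0.8, 1.6]
finger_gap: -0.2
time: 15.25
tool_pos: [602.8, -103.3, 0.5]
tcp_rot: [180.0, 0.0, 87.8]
ft_force: [-0.8, -0.3, 5.0]
finger_gap: 0.0
```

```bash
python3 -m inch '[0,0,-0.001,0,0,0,255,0,0,-0.001,0,0,0,255,0,0,0,0,0,0,255]'; python3 -m inch '[0,0,-0.001,0,0,0,255,0,0,-0.001,0,0,0,255,0,0,0,0,0,0,255]';python3 -m inch '[0,0,-0.001,0,0,0,255,0,0,0,0,0,0,255]'
```

```text
time: 15.55
tool_pos: [602.8, -103.3, -1.3]
tcp_rot: [180.0, 0.0, 87.8]
ft_force: [-1.1, -0.0, 5.8]
finger_gap: 0.1
time: 15.85
tool_pos: [603.0, -103.3, -1.7]
tcp_rot: [180.0, 0.0, 87.8]
ft_force: [-8.1, 1.9, 18.8]
finger_gap: 0.3
time: 16.05
tool_pos: [603.0, -103.4, -1.7]
tcp_rot: [180.0, 0.0, 87.8]
ft_force: [-12.0, 2.5, 25.4]
finger_gap: 0.1
```

```bash
python3 -m inch '[0,0,0.0008,0,0,0,255,0,0,0,0,0,0,255,0,0,0,0,0,0,255]'; python3 - <<'E'
from h import *
s=r.sense(); im,d=r.snapshot('wrist'); w=cam('wrist',s); save('w9.png',im); h=cv2.cvtColor(im,cv2.COLOR_RGB2HSV)
def pts(m):
    v,u=np.nonzero(m&(d>0)); return np.array([(lambda q:q[0]+q[1]*d[b,a])(ray(w,a,b)) for a,b in zip(u,v)])
t=np.radians(-2.33); E=np.array([[np.cos(t),np.sin(t)],[-np.sin(t),np.cos(t)]])
loc=lambda A:(A[:,:2]-[598.45,-102.8])@E.T
A=pts(np.ones((400,640),bool)); q=loc(A)
def zz(x0,x1,y0,y1):
    m=(q[:,0]>x0)&(q[:,0]<x1)&(q[:,1]>y0)&(q[:,1]<y1)&(A[:,2]<60); return m.sum(),np.median(A[m][:,2]).round(2)
print('blue',zz(-35,35,15,37),zz(20,36,-10,37),'edges +y',zz(-30,30,50,100),'+x',zz(50,100,-10,30))
red=(cv2.inRange(h,(0,130,20),(8,255,255))|cv2.inRange(h,(172,130,20),(180,255,255)))>0
B=pts(red); b=loc(B)
for lo,hi in((71,79),(44,52)):
    m=(B[:,2]>lo)&(B[:,2]<hi)&(abs(b[:,0]+45)<20); print(lo,m.sum(),np.median(B[m][:,2]).round(1),np.percentile(b[m],[2,50,98],axis=0).round(1).tolist() if m.any() else '')
print(np.round(s['ft_force'],1),np.round(s['wrist_torque'],2))
E
```

```text
time: 16.35
tool_pos: [603.0, -103.3, -1.6]
tcp_rot: [180.0, 0.0, 87.8]
ft_force: [-10.1, 1.3, 19.9]
finger_gap: -0.1
blue (np.int64(6435), np.float64(34.7)) (np.int64(2877), np.float64(34.71)) edges +y (np.int64(17266), np.float64(34.78)) +x (np.int64(7574), np.float64(34.73))
71 1459 74.4 [[-55.8, -7.1], [-48.6, 2.4], [-40.3, 7.7]]
44 825 48.7 [[-51.7, -7.0], [-45.5, 13.1], [-39.0, 21.6]]
[-10.1   1.3  19.9] [0.33 1.57 0.05]
```

View pics/w9.png

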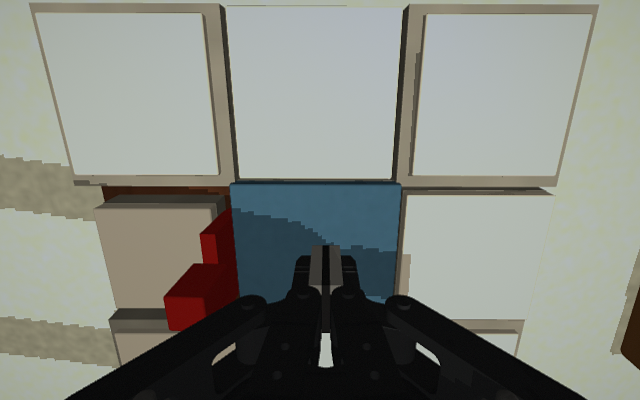

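The last view shows the tile flush: blue at 34.7 mm, neighbours at 34.7–34.8 mm. The spacer is undisturbed at (200,270). I ease the push slightly and hand in.

```bash
python3 -m inch '[0,0,0.0005,0,0,0,255,0,0,0,0,0,0,255,0,0,0,0,0,0,255,0,0,0,0,0,0,255]'; python3 -c "
from bench import r
s=r.sense(); print(s['tool_pos'],s['ft_force'])
if s['ft_force'][2]>11: print(r.hand_in())"
```

```text
time: 16.8
tool_pos: [602.9, -103.4, -1.6]
tcp_rot: [180.0, 0.0, 87.8]
ft_force: [-6.2, 1.2, 15.9]
finger_gap: -0.2
[ 602.93613066 -103.37260078   -1.60541844] [-6.1752071   1.24830533 15.88952267]
the job is handed in; nothing more can be done
None
```

The red spacer is standing in the wide gap beside the cut tile, and the blue tile was flush and still held down when I handed in at about 17 s. No verdict is reported.

**Last checks**
- **Spacer:** its top is at about 74.5 mm (74 expected when fully home), and it was about 0.7 mm from mid-gap. It went in without resistance, with only a light touch of about 5 N at the bottom.
- **Blue tile:** it reads 34.7 mm against 34.7–34.8 mm for its neighbours. The final push was about 16 N, held steadily with the fingers shut.
- **Everything else:** the yellow spacer, look-alikes and loose items were not touched on purpose. I took no final picture of the whole worktop to confirm this.

**What failed or disagreed**
- **First grasp:** it closed on nothing above the spacer. The real fingertips sit about 35–40 mm above the reported tool point. The camera views showed this, and I went 34 mm lower for the second grasp, which held.
- **Lean:** after release, the spacer leans about 2–3° towards the cut tile, within the gap's play. I did not correct it.
- **Sideways force:** a steady 6 N or so remained across the tile while pressing, probably friction.
- **Pictures:** I viewed 12, two over the budget of 10.

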